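# Seat an LED module in the soldering jig and clamp it

## Robot

A 6-joint arm with a two-finger parallel gripper is mounted at the origin on the work surface. World frame = base frame: x ahead of the robot, y to its left, z up, the work surface at z = 0. Lengths are in m, angles in rad, forces in N, time in s.
With the tool pointing down it reaches from about 0.3 to 0.775 m from the base axis. Payload 14.6 kg.
Tool frame: the origin (TCP) lies at the very end of the fingers, on their centre line; the grasp point (between the pads) lies 19 mm behind it (ctrl.grasp_offset is the distance from the TCP to the grasp point, in m); z points along the fingers, y is the line along which they close (so a half turn about z gives the same grasp; the last joint's range is limited). The gripper opens to 85 mm and grips with 20 to 120 N. Pads are 22 mm wide; open, the fingers measure 114 mm over their backs; the gripper's body (76 mm by 85 mm) begins 54 mm behind the grasp point. The pads swing forward as they close: fully open they stand 13 mm farther back than shut.
Start: joints at [-1.307, 0.3, 1.521, -0, 1.321, -0.067], TCP at [0.179, -0.52, 0.231] pointing down, gripper open.
Joint ranges: [-3.03, 3.03], [-0.79, 2.21], [0.23, 2.52], [-1.04, 4.18], [0, 3.07], [-2.55, 2.55]. Speed limits (rad/s): [2.22, 2.22, 2.57, 3.14, 3.14, 3.14].

## Interface

Orientations are given as a 3x3 rotation matrix whose columns are the frame's x, y, z axes.
In Python, from cell import ctrl gives the robot as it stands.
- The arm moves only by the tool move_arm, never from a script. Its argument "series" is one flat list of numbers, 7 for each row, row after row: the shift along the world's x, y, z scaled (see below), then the turn, a rotation vector about the world's x, y, z scaled (see below), then the closure, from 0 (fully open) to 1 (shut). A call has 1 to 12 rows; each row shifts and turns the commanded pose from where the row before left it; what a row does not reach is not made up. The controller multiplies each number of a shift by 0.6 m and each number of a turn by 0.5 rad. A row lasts 1/8 s, in which the tool goes at most 62.5 mm and 10.7 degrees, less where a joint would pass 70% of its speed; a pose out of reach is approached as far as the arm can. A call with a number of a shift or a turn outside -1 to 1 is refused whole. A call with a gripper value outside its range is refused whole. The fingers move at their own pace and stop on an object; "force" is the grip in N (left out, the last holds). Time passes only in rows, so rows that do not move let the fingers close. It gives the time, the measured TCP pose, the force, the opening and the grip force at its end, in the units of the state.
- ctrl.observe(): the state, without advancing time (a new reading comes with each control period).
- ctrl.camera(name): name is "scene" or "top"; returns (picture, depth): 400x640x3 uint8, red, green, blue; 400x640 float32, m along the optical axis (not along the pixel's ray), 0 where there is no reading.
- ctrl.camera_model(name): a dict with "fx", "fy", "cx", "cy" (pixels), "rvec" (rotation vector, rad) and "tvec" (3), from world to camera coordinates, as OpenCV has them. Camera axes: x right, y down, z forward; pixel columns grow to the right and rows downward; lengths in m; the calibration is good to about 2 mm. A picture is of the moment at which its call begins. camera_model takes no time and is no camera call.
- ctrl.job_done(): hands the job in; it is judged then, once.
The state is a dict: "clock": time; "joints": joint angles; "qd": joint speeds; "joint_efforts": joint torques, N m; "position": TCP position; "tcp_rot": TCP orientation; "wrist_force": force on the tool from outside, world axes, zero at the start; "moment": the same for the moment, N m; "width": opening from 0.0 (shut) to 1.0 (fully open); "grasp_force": force on a finger pad.
Only numpy, scipy, OpenCV 4.12 (cv2) and the standard library are available. Lean on these libraries where they do the work, as an engineer would, in place of code of your own. Each camera call takes 0.05 s, during which the arm holds its last target. There are 200 camera calls.

## Task

Take the black finned LED module from the bench, set it down gently, LED side up, on the soldering jig's raised land, and nudge it towards the two steel locating pins until it bears on both of them. Only then swing the red clamp handle all the way over, so that the clamp's rubber tip holds the module against both pins, and let go of everything. The coating is fresh: press the module only lightly (a few newtons) against the pins, and leave the other things on the bench where they are.

Things in the scene. Friction and masses are not known exactly. Their poses are not given: they have to be found in the camera images.
- module_center (a point): centre of the LED module, a round black finned aluminium heat sink, diameter 60 mm, 45 mm tall, about 0.2 to 0.3 kg, with a white LED board with yellow LEDs on its top face; the point lies on its axis, half-way up. Starts upright on the bench.
- jig: soldering jig, fixed to the bench: aluminium base plate 240 x 110 x 12 mm. Origin on the bench under the nominal nest centre; x points from the clamp towards the two locating pins, z up. A flat dark land (x -44 to +22 mm, 48 mm wide), top 18 mm above the bench, carries the module. A brass stop block with the two pins lies on the plate beyond the land (brass top 17 mm above the bench).
- nest (a point): nominal nest centre, fixed on the jig at the land's top face: where the middle of the underside of a module touching both pins would be if the stop block were at its nominal setting. The block with the pins is adjustable and is set up to 5 mm either way along the jig's x (never along y), differently each time. Its setting is not measured: the pins must be felt for.
- clamp_tip: black rubber tip of the clamp's spindle, 13 mm diameter, 11 mm long, its axis 32 mm above the bench over jig y = 0; origin at its back end, x towards the pins. Its front face is at jig x = -49 mm with the handle upright, -23 mm closed on nothing. It is sprung (yields from 3.6 N, 0.2 N per mm, 13 mm travel): it holds a seated module with about 4 to 6 N.
- handle (a joint): angle of the red clamp handle: 0 = upright (open, spindle back); it swings back and down, away from the pins, to 1.5 rad = nearly flat (closed, spindle forward, locked over centre from 1.45 rad on). It stays where it is left; moving it takes about 0.1 to 0.3 N m.
- handle_end (a point): point on the axis of the red handle, 65 mm from its pivot and 12 mm short of its rounded end. The handle is a straight round red grip of 16 mm diameter, from 26 to 77 mm from the pivot.
- clamp_pivot (a point): pivot of the handle, fixed on the jig at jig x = -135 mm, y = 0, 50 mm above the bench; the handle swings about the jig's y axis. The steel straight-line toggle clamp around it stands at jig x -152 to -66 mm, 50 mm wide, up to 57 mm above the bench at the pivot and 39 mm from jig x = -120 mm on; the handle upright reaches 127 mm.
- pin_left (a point): nominal place of the top of the left locating pin, at jig x = +20 mm, y = +28.7 mm, 55 mm above the bench: a point fixed on the jig, so the pin itself may stand up to 5 mm from it along the jig's x, by the setting of the stop block. The pin is polished steel, 10 mm diameter, upright from the brass block.
- pin_right (a point): the same for the other locating pin, at jig x = +20 mm, y = -28.7 mm. A module touching both pins has its axis 20 mm short of the line through them, midway. Friction can leave a module that is pushed (or clamped) straight on caught on one pin, with a gap at the other: nudge it from both sides until both bear. It slides on the land with less than 1 N.
- lamp_ring: loose black ring, 90 mm outside, 54 mm inside, 12 mm high; origin under its centre. Leave alone.
- cutters: loose cutting pliers with blue handles, about 165 mm long, lying flat; origin near the middle of the handles, x towards the jaws. Leave alone.
- solder_reel: loose reel of solder with blue flanges, 54 mm diameter, 38 mm high; origin under its centre. Leave alone.

How it is judged:
On the way, in this order (a step that is already met when the one before it is completed fails the run):
1. with the clamp still open (handle below 0.4 rad), the module stands upright on the land and is pushed against both locating pins (at least 0.5 N on each) (contact force between module and pin_left above 0.5 N and contact force between module and pin_right above 0.5 N and value of joint handle below 0.4 rad and angle between module_center's own z axis and vertical below 0.06 rad), for 0.1 s.
2. the clamp handle is swung fully over (beyond 1.4 rad) (value of joint handle above 1.4 rad), for 0.1 s.
At the end, for the whole second after the job is handed in: The module stands upright (within 0.06 rad), LED side up and at rest on the jig's land, bears on both locating pins (at least 0.5 N each) and on the clamp's rubber tip (at least 1 N), with the clamp handle beyond 1.4 rad (value of joint handle above 1.4 rad and contact force between module and pin_left above 0.5 N and contact force between module and pin_right above 0.5 N and contact force between module and clamp_tip above 1 N and angle between module_center's own z axis and vertical below 0.06 rad and z of module_center in the frame of jig between 0.038 and 0.043 m and linear speed of module below 0.01 m/s); the robot touches nothing.
It fails at once if the module is pressed on a locating pin with more than 12 N (contact force between module and pin_left above 12 N or contact force between module and pin_right above 12 N).
It fails at once if the module is dropped or slammed on the jig (more than 40 N) (contact force between module and jig above 40 N).
It fails at once if the lamp ring, the cutters or the solder reel is moved by more than 15 mm (distance of any of lamp_ring, cutters, solder_reel from where it was at the start of the episode above 0.015 m).
It also fails if it takes over 72 s, if anything falls off the work surface, if the arm or the gripper's body presses on something with over 40 N, if the wrist force passes 120 N, or if a joint passes its speed limit or range.

## Working session

There is one attempt and no reset: what is moved stays moved. The work goes in short steps, Python scripts to look and compute and a tool call to move; the robot and the scene stay as the last step left them, time stands still between calls to the robot, and variables do not carry over. Pictures are saved under pics/ and viewed, at most 10 in all, crops included, and the job is handed in when it is done.

Besides the shell and the picture viewer there is one more tool, called after "Emit:" as name(argument=value, ...), one argument or row to a line, values as JSON. move_arm: Moves the arm, as the interface text tells. Shifts and turns lie within -1 to 1; 1 stands for 0.6 m of shift or 0.5 rad of turn. Its arguments: {"type":"object","properties":{"series":{"type":"array","items":{"type":"number"}},"force":{"type":"number"}},"required":["series"]}

```bash
mkdir -p pics; cat > h.py <<'E'
import numpy as np, cv2
from cell import ctrl
def cam(n):
    m=ctrl.camera_model(n); R=cv2.Rodrigues(np.array(m['rvec'],float))[0]; return m,R,np.array(m['tvec'],float)
def plane(n,uv,z):
    m,R,t=cam(n); uv=np.atleast_2d(np.array(uv,float))
    d=np.c_[(uv[:,0]-m['cx'])/m['fx'],(uv[:,1]-m['cy'])/m['fy'],np.ones(len(uv))]@R
    c=-R.T@t; return c+d*((z-c[2])/d[:,2])[:,None]
def cloud(n,dep):
    m,R,t=cam(n); v,u=np.mgrid[:400,:640]
    p=np.stack([(u-m['cx'])/m['fx']*dep,(v-m['cy'])/m['fy']*dep,dep],-1)
    P=(p-t)@R; P[dep<=0]=np.nan; return P
def st():
    s=ctrl.observe(); 
    for k in ('clock','position','tcp_rot','wrist_force','width','grasp_force'): print(k,np.round(s[k],4).tolist())
E
python3 - <<'E'
from h import *
for n in('top','scene'):
    p,d=ctrl.camera(n); np.savez('pics/%s0.npz'%n,p=p,d=d); cv2.imwrite('pics/%s0.png'%n,p[...,::-1])
    m,R,t=cam(n); print(n,-R.T@t,R[2],m['fx'])
st()
E
```

```text
top [0.38222259 0.0023129  1.18581756] [ 0.19648491  0.00650831 -0.98048525] 407.0705055630629
scene [1.0283113  0.37124907 0.9606097 ] [-0.42986689 -0.34518241 -0.83430424] 498.1043066780003
clock 0.1
position [0.1786, -0.52, 0.2308]
tcp_rot [[0.9458, 0.3248, -0.0003], [0.3248, -0.9458, 0.0009], [0.0001, -0.001, -1.0]]
wrist_force [-0.485, -0.2907, -0.1185]
width 1.0027
grasp_force 0.0
```

View pics/top0.png

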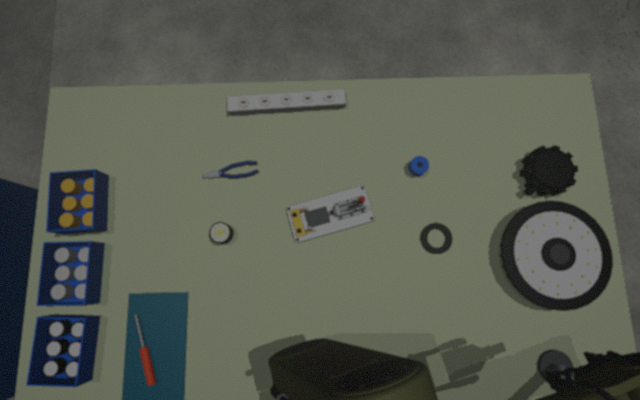

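View pics/scene0.png

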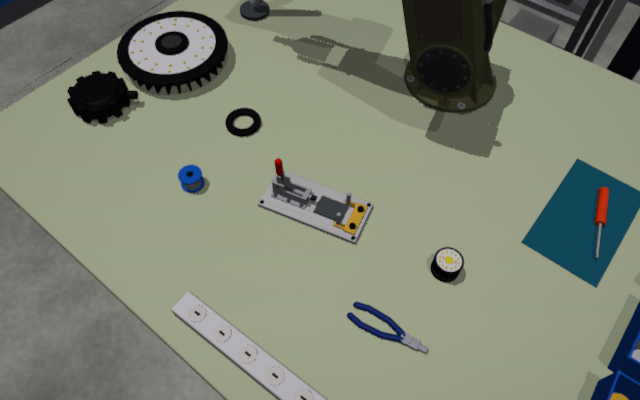

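The top view shows the module at about (221,232), the jig around (330,214) with its pins to the left, the ring at (436,238), the reel at (418,166) and the cutters at (232,170). In the scene view the module is at (448,262), the jig at (316,206) and the red handle at (279,168). Next I'll measure these.

```bash
python3 - <<'E'
from h import *
B={'top':(195,175,395,255),'scene':(235,135,485,295)}
for n in B:
    z=np.load('pics/%s0.npz'%n); p,d=z['p'],z['d']; P=cloud(n,d)
    h=cv2.cvtColor(p,cv2.COLOR_RGB2HSV); H,S,V=[h[...,i].astype(int) for i in range(3)]
    u0,v0,u1,v1=B[n]
    M=np.zeros((400,640),bool); M[v0:v1,u0:u1]=1
    red=M&((H<6)|(H>174))&(S>120)&(V>60)
    v,u=np.nonzero(red); print(n,'red',len(u),u.mean(),v.mean(), np.nanmedian(P[red],0),'zmax',np.nanpercentile(P[red][:,2],[5,50,95]))
    top=red&(P[...,2]>np.nanmax(P[red][:,2])-.01); print(' redtop',np.nanmean(P[top],0))
    # module top: points at z~.045
    uv=(np.array([221,232]) if n=='top' else np.array([448,262]))
    yy,xx=np.mgrid[:400,:640]; near=np.hypot(xx-uv[0],yy-uv[1])<22
    print(' z hist mod',np.nanpercentile(P[near][:,2],[5,50,80,95]), 'bench', np.nanmedian(P[...,2][M]))
    w=near&(P[...,2]>.038); print(' mod by depth',w.sum(),np.nanmean(P[w],0),np.nanmin(P[w],0),np.nanmax(P[w],0))
    # white disc by ellipse
    wh=(near&(V>150)&((S<60)|((H<35)&(S>60)))).astype(np.uint8)
    c=max(cv2.findContours(wh,0,1)[0],key=cv2.contourArea); c=cv2.convexHull(c); (eu,ev),ax,_=cv2.fitEllipse(c); print(' white',eu,ev,ax,plane(n,[eu,ev],.045))
    # plate
    pl=M&(P[...,2]>.006)&(P[...,2]<.15)&~(np.hypot(xx-uv[0],yy-uv[1])<28)
    l,lab,stt,_=cv2.connectedComponentsWithStats(pl.astype(np.uint8)); k=1+stt[1:,4].argmax(); Q=P[lab==k]; 
    Q0=Q[(Q[:,2]<.03)]; r=cv2.minAreaRect((Q0[:,:2]*1000).astype(np.float32)); print(' plate rect mm',r)
    cr=cv2.resize(p[v0:v1,u0:u1,::-1],None,fx=(3.9 if n=='top' else 3.1),fy=(3.9 if n=='top' else 3.1),interpolation=cv2.INTER_CUBIC); cv2.imwrite('pics/%sc.png'%n,cr)
E
```

```text
top red 17 361.5882352941176 198.94117647058823 [ 0.57244686 -0.10706269  0.12661777] zmax [0.11902234 0.12661777 0.1288694 ]
 redtop [ 0.57348545 -0.1063865   0.12649053]
 z hist mod [-0.00225413  0.00211904  0.04319496  0.04693402] bench 0.0018912625341714348
 mod by depth 361 [0.50255917 0.28879096 0.04530197] [0.47401314 0.25938596 0.0392543 ] [0.53089417 0.31918821 0.05249465]Traceback (most recent call last):
  File "<stdin>", line 18, in <module>
ValueError: max() iterable argument is empty
```

```bash
python3 - <<'E'
from h import *
B={'top':(195,175,395,255),'scene':(235,135,485,295)}
for n in B:
    z=np.load('pics/%s0.npz'%n); p,d=z['p'],z['d']; P=cloud(n,d)
    h=cv2.cvtColor(p,cv2.COLOR_RGB2HSV); H,S,V=[h[...,i].astype(int) for i in range(3)]
    u0,v0,u1,v1=B[n]
    M=np.zeros((400,640),bool); M[v0:v1,u0:u1]=1
    red=M&((H<6)|(H>174))&(S>120)&(V>60)
    print(n,'red',red.sum(),np.nanmedian(P[red],0))
    top=red&(P[...,2]>.12); print(' redtop',np.nanmean(P[top],0))
    yy,xx=np.mgrid[:400,:640]
    uv=(221,232) if n=='top' else (448,262); near=np.hypot(xx-uv[0],yy-uv[1])<22
    w=near&(P[...,2]>.038)
    if w.sum():print(' mod by depth',w.sum(),np.nanmean(P[w],0),np.nanmin(P[w],0),np.nanmax(P[w],0))
    # bright disc inside dark module: threshold Otsu inside depth mask
    t,_=cv2.threshold(V[w].astype(np.uint8).reshape(-1,1),0,255,cv2.THRESH_OTSU); wh=(w&(V>t)).astype(np.uint8)
    c=cv2.convexHull(max(cv2.findContours(wh,0,1)[0],key=cv2.contourArea)); e=cv2.fitEllipse(c); print(' white',t,e,plane(n,e[0],.045))
    pl=M&(P[...,2]>.007)&(P[...,2]<.15)&~(np.hypot(xx-uv[0],yy-uv[1])<28)
    l,lab,stt,_=cv2.connectedComponentsWithStats(pl.astype(np.uint8)); k=1+stt[1:,4].argmax(); Q=P[lab==k]; Q0=Q[Q[:,2]<.03]
    r=cv2.minAreaRect((Q0[:,:2]*1000).astype(np.float32)); print(' plate rect mm',r)
    # land: dark, z .013-.024
    v,u=np.nonzero(M&(S>110)&(H>15)&(H<30)&(V>60)); print(' brass',len(u),plane(n,[[u.mean(),v.mean()]],.017))
    f=3.9 if n=='top' else 3.1
    cv2.imwrite('pics/%sc.png'%n,cv2.resize(p[v0:v1,u0:u1,::-1],None,fx=f,fy=f,interpolation=cv2.INTER_CUBIC))
E
```

```text
top red 17 [ 0.57244686 -0.10706269  0.12661777]
 redtop [ 0.57348545 -0.1063865   0.12649053]
 mod by depth 361 [0.50255917 0.28879096 0.04530197] [0.47401314 0.25938596 0.0392543 ] [0.53089417 0.31918821 0.05249465]
 white 100.0 ((219.38829040527344, 231.9651336669922), (17.426347732543945, 18.144195556640625), 30.156694412231445) [[0.50241479 0.28882355 0.045     ]]
 plate rect mm ((554.481201171875, -22.999176025390625), (111.90585327148438, 240.33505249023438), 14.6390380859375)
 brass 202 [[0.52744428 0.06962004 0.017     ]]
scene red 97 [ 0.58082144 -0.10059605  0.11173272]
 redtop [ 0.57888269 -0.10353023  0.12369442]
 mod by depth 637 [0.50555584 0.29180886 0.04370459] [0.47457354 0.26219544 0.03810609] [0.53536293 0.32099638 0.04946537]
 white 107.0 ((448.8013610839844, 259.8348388671875), (22.343660354614258, 26.4316463470459), 116.97764587402344) [[0.50424022 0.29090201 0.045     ]]
 plate rect mm ((555.138671875, -20.463897705078125), (113.35521697998047, 240.25233459472656), 14.475558280944824)
 brass 445 [[0.52601191 0.10828576 0.017     ]]
```

View pics/topc.png

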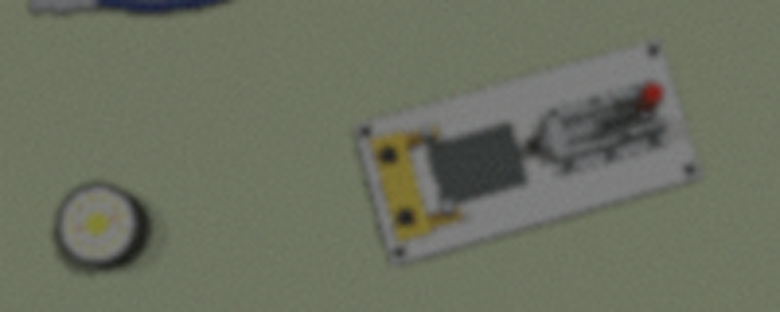

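View pics/scenec.png

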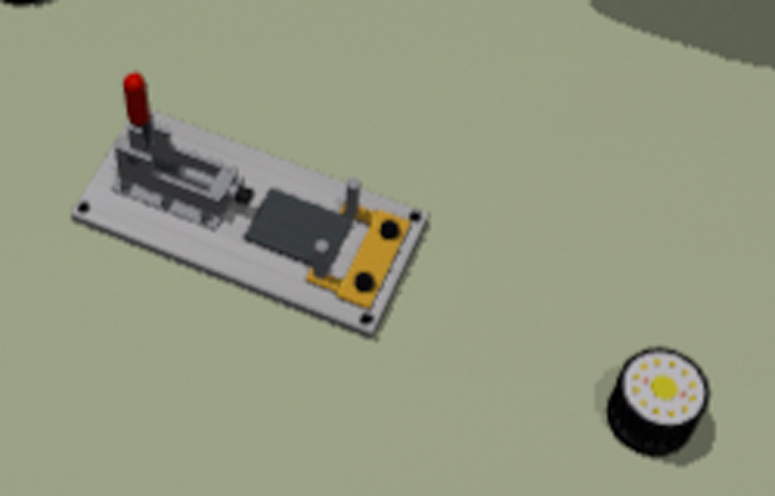

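Top crop: the land spans about (430–526, 123–202), with the brass block and pins on its left and the handle's red cap at (652,95). Scene crop: one pin stands at (352,190), the other top is at about (321,245), and the clamp tip is at (243,195). So jig x points at about 104.6° in the world. I'll start moving and check the land as I go.

Emit:
move_arm(
  series=[0.036, 0.09, 0, 0, 0, 0.25, 0, 0.036, 0.09, 0, 0, 0, 0.25, 0, 0.036, 0.09, 0, 0, 0, 0.25, 0, 0.036, 0.09, 0, 0, 0, 0.25, 0, 0.036, 0.09, 0, 0, 0, 0.25, 0, 0.036, 0.09, 0, 0, 0, 0.25, 0, 0.036, 0.09, 0, 0, 0, 0.25, 0, 0.036, 0.09, 0, 0, 0, 0.25, 0, 0.036, 0.09, 0, 0, 0, 0.25, 0, 0.036, 0.09, 0, 0, 0, 0.25, 0, 0.036, 0.09, 0, 0, 0, 0.25, 0, 0.036, 0.09, 0, 0, 0, 0.25, 0],
  force=30,
)

```text
clock: 1.6
position: [0.4381, 0.1299, 0.2312]
tcp_rot: [[-0.261, 0.965, -0.0], [0.965, 0.261, -0.0], [-0.0, -0.0, -1.0]]
wrist_force: [0.6, -0.9, 0.2]
width: 1.003
grasp_force: 0.0
```

```bash
python3 - <<'E'
from h import *
st()
c=np.array([[430,140],[513,123],[526,185],[443,202]])/3.9+[195,175]
L=plane('top',c,.018); print(L,L.mean(0))
c=np.array([[275,190],[245,235],[325,268],[352,217]])/3.1+[235,135]
L=plane('scene',c,.018); print(L,L.mean(0))
for n in('top','scene'):
    z=np.load('pics/%s0.npz'%n); P=cloud(n,z['d']); p=z['p'].astype(int)
    print(n,[np.round(plane(n,x,.055),4).tolist() for x in ([[352/3.1+235,184/3.1+135],[321/3.1+235,244/3.1+135]] if n=='scene' else [])])
E
```

```text
clock 1.6
position [0.4381, 0.1299, 0.2312]
tcp_rot [[-0.2614, 0.9652, -0.0], [0.9652, 0.2614, -0.0001], [-0.0001, -0.0, -1.0]]
wrist_force [0.6206, -0.9344, 0.2076]
width 1.003
grasp_force 0.0
[[ 0.56054957  0.04753924  0.018     ]
 [ 0.57185189 -0.01448233  0.018     ]
 [ 0.52525631 -0.02284973  0.018     ]
 [ 0.51411296  0.03870216  0.018     ]] [0.54294268 0.01222733 0.018     ]
[[ 0.53035814 -0.01568233  0.018     ]
 [ 0.57442029 -0.00792063  0.018     ]
 [ 0.55975275  0.0536665   0.018     ]
 [ 0.51327687  0.04237599  0.018     ]] [0.54445201 0.01810988 0.018     ]
top []
scene [[[0.5114, 0.0384, 0.055]], [[0.5647, 0.0522, 0.055]]]
```

The land centre agrees with the plate and handle estimate: nest is about (0.542, 0.026). The module is at about (0.503, 0.290).

Emit:
move_arm(
  series=[0.036, 0.089, 0, 0, 0, 0, 0, 0.036, 0.089, 0, 0, 0, 0, 0, 0.037, 0.089, 0, 0, 0, 0, 0, 0, 0, -0.09, 0, 0, 0, 0, 0, 0, -0.09, 0, 0, 0, 0, 0, 0, -0.09, 0, 0, 0, 0, 0, 0, -0.06, 0, 0, 0, 0, 0, 0, -0.03, 0, 0, 0, 0, 0, 0, 0, 0, 0, 0, 0],
)

```text
clock: 2.72
position: [0.503, 0.2879, 0.0148]
tcp_rot: [[-0.257, 0.966, -0.001], [0.966, 0.257, -0.001], [-0.0, -0.001, -1.0]]
wrist_force: [0.4, 0.0, 0.5]
width: 1.003
grasp_force: 0.0
```

Emit:
move_arm(
  series=[0, 0, 0, 0, 0, 0, 1, 0, 0, 0, 0, 0, 0, 1, 0, 0, 0, 0, 0, 0, 1, 0, 0, 0, 0, 0, 0, 1, 0, 0, 0, 0, 0, 0, 1, 0, 0, 0, 0, 0, 0, 1],
  force=30,
)

```text
clock: 3.48
position: [0.504, 0.2884, 0.017]
tcp_rot: [[-0.257, 0.966, 0.002], [0.966, 0.257, 0.001], [0.001, 0.003, -1.0]]
wrist_force: [-1.6, -0.3, 6.4]
width: 0.692
grasp_force: 31.8
```

Emit:
move_arm(
  series=[0, 0, 0.03, 0, 0, 0, 1, 0, 0, 0.07, 0, 0, 0, 1, 0, 0, 0.07, 0, 0, 0, 1, 0.011, -0.0755, 0, 0, 0, 0, 1, 0.011, -0.0755, 0, 0, 0, 0, 1, 0.0115, -0.0755, 0, 0, 0, 0, 1, 0.0115, -0.0755, 0, 0, 0, 0, 1, 0.011, -0.0755, 0, 0, 0, 0, 1, 0.0115, -0.0755, 0, 0, 0, 0, 1, 0, 0, 0, 0, 0, 0, 1, 0, 0, 0, 0, 0, 0, 1],
)

```text
clock: 4.85
position: [0.5438, 0.0165, 0.1182]
tcp_rot: [[-0.257, 0.966, 0.001], [0.966, 0.257, 0.0], [-0.0, 0.001, -1.0]]
wrist_force: [-0.3, 0.3, -1.1]
width: 0.692
grasp_force: 33.6
```

```bash
python3 - <<'E'
from h import *
st()
p,d=ctrl.camera('scene'); np.savez('pics/s1.npz',p=p,d=d)
cv2.imwrite('pics/s1.png',cv2.resize(p[100:260,220:440,::-1],None,fx=3.5,fy=3.5,interpolation=cv2.INTER_CUBIC))
E
```

```text
clock 4.85
position [0.5438, 0.0165, 0.1182]
tcp_rot [[-0.2568, 0.9665, 0.001], [0.9665, 0.2568, 0.0001], [-0.0001, 0.001, -1.0]]
wrist_force [-0.3336, 0.3359, -1.0992]
width 0.6916
grasp_force 33.6056
```

View pics/s1.png

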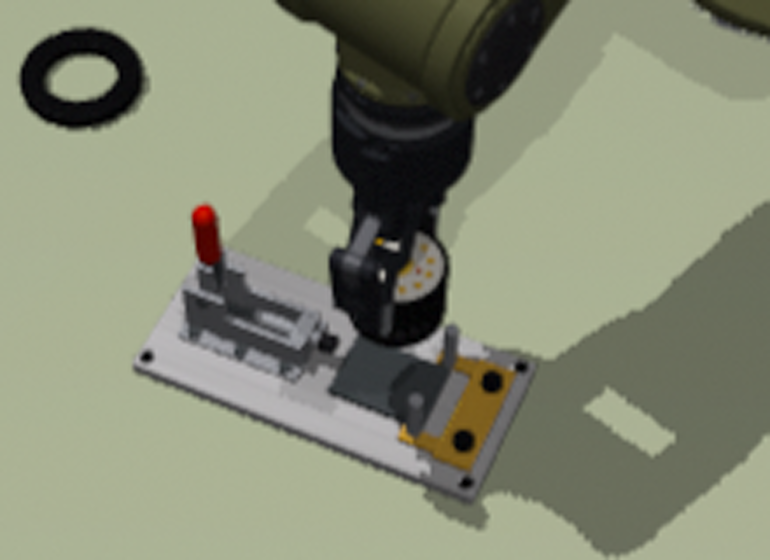

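The module hangs upright at about (405,290) above the land, pins at (452,345) and (415,415). The finger looks left of the module's middle, so I'll check the offset in the grip.

```bash
python3 - <<'E'
from h import *
ex=np.array([-.2568,.9665]);ey=np.array([-.9665,-.2568]);T=np.array([.5438,.0165])
z=np.load('pics/s1.npz');P=cloud('scene',z['d']);h=cv2.cvtColor(z['p'],cv2.COLOR_RGB2HSV)
M=np.zeros((400,640),bool);M[160:200,300:350]=1
q=P[M];c=z['p'][M];r=q[:,:2]-T;x=r@ex*1000;y=r@ey*1000
s=(q[:,2]>.10)&(q[:,2]<.165)&(abs(x)<60)&(abs(y)<60)
br=c.max(1)>110
for zz in np.arange(.1,.165,.008):
    k=s&(abs(q[:,2]-zz)<.004); print(round(zz,3),k.sum(),'x',np.round(np.percentile(x[k],[1,50,99])) if k.any() else '', 'y',np.round(np.percentile(y[k],[1,99])) if k.any() else '')
k=s&br;print('bright',k.sum(),np.percentile(x[k],[1,50,99]).round(),np.percentile(y[k],[1,50,99]).round(),np.median(q[k,2]))
E
```

```text
0.1 24 x [-18.  17.  32.] y [-31.   4.]
0.108 65 x [-13.  19.  33.] y [-33.   6.]
0.116 40 x [12. 23. 32.] y [-31.   6.]
0.124 37 x [-3. 23. 32.] y [-41.   3.]
0.132 32 x [-8. 13. 32.] y [-45.  -3.]
0.14 138 x [-11.  17.  32.] y [-46.  25.]
0.148 174 x [-4. 15. 32.] y [-44.  31.]
0.156 15 x [ 6. 11. 13.] y [-39.  34.]
0.164 4 x [ 8. 11. 13.] y [27. 32.]
bright 155 [-9. 16. 32.] [-24.  -3.  26.] 0.14454106092632368
```

The front edge is 32 mm ahead of the TCP, so the module is centred within about 2 mm with its underside near z = 0.101. I'll lower it.

Emit:
move_arm(
  series=[0, 0, -0.05, 0, 0, 0, 1, 0, 0, -0.04, 0, 0, 0, 1, 0, 0, -0.025, 0, 0, 0, 1, 0, 0, -0.01, 0, 0, 0, 1, 0, 0, -0.004, 0, 0, 0, 1, 0, 0, 0, 0, 0, 0, 1],
)

```text
clock: 5.65
position: [0.5441, 0.0163, 0.0404]
tcp_rot: [[-0.257, 0.966, 0.001], [0.966, 0.257, -0.0], [-0.0, 0.001, -1.0]]
wrist_force: [-0.7, 0.3, -2.8]
width: 0.69
grasp_force: 33.6
```

Emit:
move_arm(
  series=[0, 0, -0.002, 0, 0, 0, 1, 0, 0, -0.002, 0, 0, 0, 1],
)

```text
clock: 5.9
position: [0.5439, 0.0162, 0.0377]
tcp_rot: [[-0.257, 0.966, 0.001], [0.966, 0.257, -0.0], [-0.0, 0.0, -1.0]]
wrist_force: [1.1, 0.2, -2.4]
width: 0.689
grasp_force: 33.6
```

Emit:
move_arm(
  series=[0, 0, -0.0015, 0, 0, 0, 1, 0, 0, -0.0015, 0, 0, 0, 1],
)

```text
clock: 6.15
position: [0.5437, 0.0162, 0.0356]
tcp_rot: [[-0.257, 0.966, 0.0], [0.966, 0.257, -0.0], [-0.0, 0.0, -1.0]]
wrist_force: [0.1, 0.2, -2.2]
width: 0.691
grasp_force: 33.6
```

Emit:
move_arm(
  series=[0, 0, -0.001, 0, 0, 0, 1, 0, 0, 0, 0, 0, 0, 1],
)

```text
clock: 6.4
position: [0.5438, 0.0162, 0.0351]
tcp_rot: [[-0.257, 0.966, 0.0], [0.966, 0.257, -0.0], [-0.0, 0.0, -1.0]]
wrist_force: [-0.5, -0.7, -1.3]
width: 0.69
grasp_force: 33.6
```

Emit:
move_arm(
  series=[0, 0, -0.001, 0, 0, 0, 1, 0, 0, 0, 0, 0, 0, 1],
)

```text
clock: 6.65
position: [0.544, 0.0162, 0.0351]
tcp_rot: [[-0.257, 0.966, 0.001], [0.966, 0.257, -0.0], [-0.0, 0.001, -1.0]]
wrist_force: [-2.9, -0.5, 6.9]
width: 0.689
grasp_force: 34.3
```

Emit:
move_arm(
  series=[0, 0, 0, 0, 0, 0, 0.25, 0, 0, 0, 0, 0, 0, 0.15, 0, 0, 0, 0, 0, 0, 0, 0, 0, 0, 0, 0, 0, 0, 0, 0, 0, 0, 0, 0, 0, 0, 0, 0.05, 0, 0, 0, 0, 0, 0, 0.08, 0, 0, 0, 0, 0, 0, 0.05, 0, 0, 0, 0],
)

```text
clock: 7.65
position: [0.5441, 0.0162, 0.1447]
tcp_rot: [[-0.257, 0.966, 0.002], [0.966, 0.257, -0.0], [-0.001, 0.002, -1.0]]
wrist_force: [-0.7, -0.2, -0.5]
width: 1.001
grasp_force: 0.0
```

```bash
python3 - <<'E'
from h import *
st()
for n in('top','scene'):
    p,d=ctrl.camera(n); np.savez('pics/%s2.npz'%n,p=p,d=d)
    if n=='scene': cv2.imwrite('pics/s2.png',cv2.resize(p[100:260,220:440,::-1],None,fx=3.5,fy=3.5,interpolation=cv2.INTER_CUBIC))
E
```

```text
clock 7.65
position [0.5441, 0.0162, 0.1447]
tcp_rot [[-0.2571, 0.9664, 0.0019], [0.9664, 0.2571, -0.0001], [-0.0006, 0.0018, -1.0]]
wrist_force [-0.6798, -0.1543, -0.4582]
width 1.0006
grasp_force 0.0
```

View pics/s2.png

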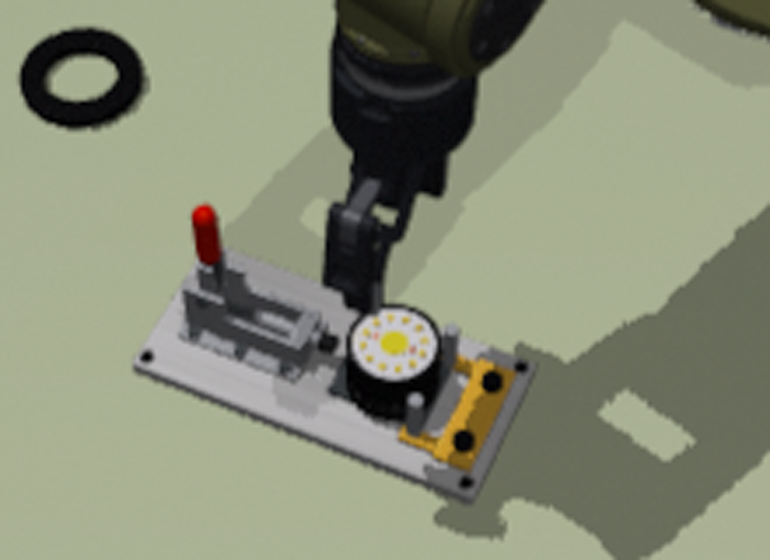

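The module stands upright on the land at about (393,345), short of both pins. Next I'll move behind it, close the fingers and lower them just above the clamp spindle.

Emit:
move_arm(
  series=[0.0107, -0.0403, 0, 0, 0, 0, 1, 0.0107, -0.0403, 0, 0, 0, 0, 1, 0, 0, 0, 0, 0, 0, 1, 0, 0, -0.05, 0, 0, 0, 1, 0, 0, -0.05, 0, 0, 0, 1, 0, 0, -0.04, 0, 0, 0, 1, 0, 0, -0.02, 0, 0, 0, 1, 0, 0, 0, 0, 0, 0, 1, 0, 0, 0, 0, 0, 0, 1],
)

```text
clock: 8.88
position: [0.557, -0.032, 0.0473]
tcp_rot: [[-0.257, 0.966, 0.001], [0.966, 0.257, -0.0], [-0.0, 0.001, -1.0]]
wrist_force: [0.1, 0.2, 0.6]
width: -0.002
grasp_force: 0.0
```

```bash
cat > m.py <<'E'
from h import *
import sys
def meas(n,p,d,c0,r=22):
    P=cloud(n,d);V=p.max(2).astype(int);yy,xx=np.mgrid[:400,:640]
    w=(np.hypot(xx-c0[0],yy-c0[1])<r)&(abs(P[...,2]-.063)<.008)
    wh=(w&(V>100)).astype(np.uint8);c=cv2.convexHull(max(cv2.findContours(wh,0,1)[0],key=cv2.contourArea));e=cv2.fitEllipse(c)
    return e,plane(n,e[0],.063)[0]
E
python3 - <<'E'
from m import *
st()
z=np.load('pics/scene2.npz');e,q=meas('scene',z['p'],z['d'],(332,198),18);q[:2]-=[.0009,.0011]
r=q[:2]-[.542,.0257];print(e,q,'jig x,y',r@[-.257,.9665],r@[-.9665,-.257])
E
```

```text
clock 8.875
position [0.557, -0.032, 0.0473]
tcp_rot [[-0.2572, 0.9664, 0.0012], [0.9664, 0.2572, -0.0001], [-0.0004, 0.0011, -1.0]]
wrist_force [0.1126, 0.2381, 0.5676]
width -0.0016
grasp_force 0.0
((332.10601806640625, 197.8709716796875), (20.352048873901367, 24.346141815185547), 91.581298828125) [0.54491777 0.01832448 0.063     ] jig x,y -0.007878311639469369 -0.0009245159583385241
```

Emit:
move_arm(
  series=[-0.0017, 0.0064, 0, 0, 0, 0, 1, -0.0017, 0.0064, 0, 0, 0, 0, 1, -0.0008, 0.0032, 0, 0, 0, 0, 1, -0.0004, 0.0016, 0, 0, 0, 0, 1, -0.0004, 0.0016, 0, 0, 0, 0, 1, -0.0004, 0.0016, 0, 0, 0, 0, 1, 0, 0, 0, 0, 0, 0, 1],
)

```text
clock: 9.75
position: [0.5533, -0.0196, 0.0464]
tcp_rot: [[-0.257, 0.966, -0.0], [0.966, 0.257, 0.0], [0.0, -0.0, -1.0]]
wrist_force: [0.3, -0.3, -0.9]
width: 0.003
grasp_force: 0.1
```

Emit:
move_arm(
  series=[-0.0002, 0.0008, 0, 0, 0, 0, 1, 0, 0, 0, 0, 0, 0, 1],
)

```text
clock: 10.0
position: [0.5532, -0.0191, 0.0464]
tcp_rot: [[-0.257, 0.966, -0.0], [0.966, 0.257, 0.0], [0.0, -0.0, -1.0]]
wrist_force: [-0.1, -0.9, 0.2]
width: -0.002
grasp_force: 0.2
```

Emit:
move_arm(
  series=[-0.0002, 0.0008, 0, 0, 0, 0, 1, -0.0001, 0.0004, 0, 0, 0, 0, 1],
)

```text
clock: 10.25
position: [0.553, -0.0184, 0.0465]
tcp_rot: [[-0.257, 0.966, -0.0], [0.966, 0.257, 0.0], [0.0, -0.0, -1.0]]
wrist_force: [0.6, -1.5, -0.2]
width: 0.0
grasp_force: 0.3
```

```bash
python3 - <<'E'
from m import *
st()
p,d=ctrl.camera('scene');e,q=meas('scene',p,d,(334,199),18);q[:2]-=[.0009,.0011]
r=q[:2]-[.542,.0257];print(e,q,'jig x,y',r@[-.257,.9665],r@[-.9665,-.257])
E
```

```text
clock 10.25
position [0.553, -0.0184, 0.0465]
tcp_rot [[-0.257, 0.9664, -0.0001], [0.9664, 0.257, 0.0], [0.0, -0.0001, -1.0]]
wrist_force [0.5954, -1.5229, -0.1511]
width 0.0002
grasp_force 0.3053
((333.89166259765625, 198.63629150390625), (19.6551456451416, 23.435474395751953), 96.33049011230469) [0.54402878 0.02254254 0.063     ] jig x,y -0.0035730816759465787 -0.0011493531468975255
```

Emit:
move_arm(
  series=[-0.0001, 0.0004, 0, 0, 0, 0, 1, -0.0001, 0.0004, 0, 0, 0, 0, 1],
)

```text
clock: 10.55
position: [0.5529, -0.0179, 0.0465]
tcp_rot: [[-0.257, 0.966, -0.0], [0.966, 0.257, 0.0], [0.0, -0.0, -1.0]]
wrist_force: [0.3, -0.6, -0.6]
width: 0.001
grasp_force: 0.3
```

Emit:
move_arm(
  series=[-0.0001, 0.0005, 0, 0, 0, 0, 1, -0.0001, 0.0005, 0, 0, 0, 0, 1],
)

```text
clock: 10.8
position: [0.5528, -0.0174, 0.0465]
tcp_rot: [[-0.257, 0.966, -0.0], [0.966, 0.257, -0.0], [-0.0, -0.0, -1.0]]
wrist_force: [-0.1, -1.8, 0.4]
width: -0.005
grasp_force: 0.9
```

Emit:
move_arm(
  series=[-0.0001, 0.0004, 0, 0, 0, 0, 1, -0.0001, 0.0004, 0, 0, 0, 0, 1],
)

```text
clock: 11.05
position: [0.5527, -0.0172, 0.0465]
tcp_rot: [[-0.257, 0.966, 0.0], [0.966, 0.257, -0.0], [-0.0, -0.0, -1.0]]
wrist_force: [-1.0, -4.9, 0.3]
width: 0.002
grasp_force: 2.3
```

Contact at about 4.5 N, with a sideways component that suggests it is caught on one pin. I'll drag sideways to let it settle on the other.

Emit:
move_arm(
  series=[-0.0008, -0.0002, 0, 0, 0, 0, 1, -0.0008, -0.0002, 0, 0, 0, 0, 1],
)

```text
clock: 11.3
position: [0.5517, -0.017, 0.0464]
tcp_rot: [[-0.257, 0.966, -0.0], [0.966, 0.257, 0.0], [0.0, 0.0, -1.0]]
wrist_force: [-0.6, 0.1, -0.1]
width: 0.002
grasp_force: 0.2
```

The force dropped to nothing, so it had been caught and is now free. I'll push on.

Emit:
move_arm(
  series=[-0.0001, 0.0005, 0, 0, 0, 0, 1, -0.0001, 0.0004, 0, 0, 0, 0, 1],
)

```text
clock: 11.55
position: [0.5516, -0.0167, 0.0465]
tcp_rot: [[-0.257, 0.966, 0.0], [0.966, 0.257, -0.0], [-0.0, -0.0, -1.0]]
wrist_force: [-0.7, -3.2, 0.1]
width: 0.004
grasp_force: 1.8
```

Emit:
move_arm(
  series=[-0.0001, 0.0003, 0, 0, 0, 0, 1, 0, 0, 0, 0, 0, 0, 1],
)

```text
clock: 11.8
position: [0.5515, -0.0166, 0.0465]
tcp_rot: [[-0.257, 0.966, -0.0], [0.966, 0.257, -0.0], [-0.0, -0.0, -1.0]]
wrist_force: [-1.1, -5.4, 1.3]
width: 0.004
grasp_force: 2.2
```

Emit:
move_arm(
  series=[-0.0008, -0.0002, 0, 0, 0, 0, 1, -0.0008, -0.0002, 0, 0, 0, 0, 1],
)

```text
clock: 12.05
position: [0.5507, -0.0165, 0.0465]
tcp_rot: [[-0.257, 0.966, 0.001], [0.966, 0.257, 0.0], [0.0, 0.001, -1.0]]
wrist_force: [1.1, -1.1, 0.0]
width: 0.002
grasp_force: 0.9
```

Emit:
move_arm(
  series=[-0.0001, 0.0003, 0, 0, 0, 0, 1, 0, 0, 0, 0, 0, 0, 1],
)

```text
clock: 12.3
position: [0.5507, -0.0164, 0.0466]
tcp_rot: [[-0.257, 0.966, 0.0], [0.966, 0.257, 0.0], [-0.0, 0.0, -1.0]]
wrist_force: [2.2, -1.7, 0.1]
width: -0.002
grasp_force: 1.2
```

Emit:
move_arm(
  series=[-0.0001, 0.0004, 0, 0, 0, 0, 1, 0, 0, 0, 0, 0, 0, 1],
)

```text
clock: 12.55
position: [0.5507, -0.0164, 0.0466]
tcp_rot: [[-0.257, 0.966, 0.001], [0.966, 0.257, -0.0], [-0.0, 0.0, -1.0]]
wrist_force: [3.2, -3.7, 1.1]
width: 0.0
grasp_force: 2.1
```

```bash
python3 - <<'E'
from m import *
st(); s=ctrl.observe(); R=np.array(s['tcp_rot']);f=np.array(s['wrist_force']);print('fx,fy jig',f@R[:,0],-f@R[:,1])
p,d=ctrl.camera('scene');e,q=meas('scene',p,d,(334,199),18);q[:2]-=[.0009,.0011]
r=q[:2]-[.542,.0257];print(e,q,'jig x,y',r@[-.257,.9665],r@[-.9665,-.257])
cv2.imwrite('pics/s3.png',cv2.resize(p[170:240,290:370,::-1],None,fx=8,fy=8,interpolation=cv2.INTER_CUBIC))
E
```

```text
clock 12.55
position [0.5507, -0.0164, 0.0466]
tcp_rot [[-0.257, 0.9664, 0.0005], [0.9664, 0.257, -0.0002], [-0.0003, 0.0004, -1.0]]
wrist_force [3.2016, -3.7166, 1.0682]
width 0.0004
grasp_force 2.1119
fx,fy jig -4.414900047647094 -2.1393473824747327
((335.2940368652344, 198.53555297851562), (19.656402587890625, 23.56867027282715), 95.34612274169922) [0.54190172 0.02472627 0.063     ] jig x,y -0.000915851200037482 0.0003452374319825569
```

View pics/s3.png

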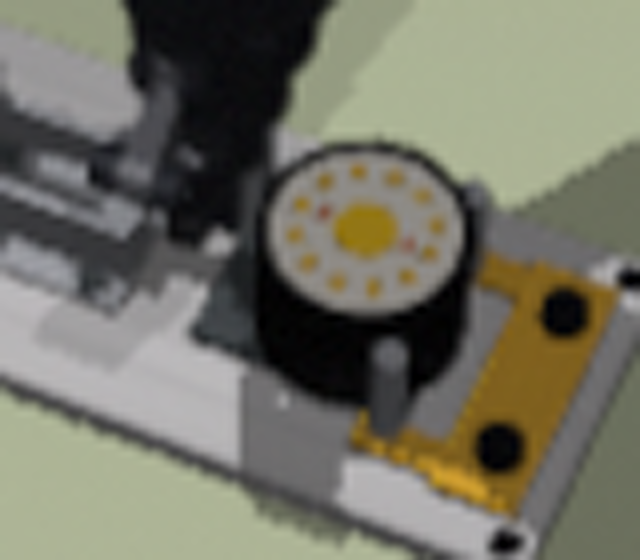

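The module sits between both pins, left pin at (475,205) and right pin at (390,385), and looks close to both. To test the seat I'll reverse the sideways drag and watch whether the push force holds.

Emit:
move_arm(
  series=[0.0004, 0.0001, 0, 0, 0, 0, 1, 0.0004, 0.0001, 0, 0, 0, 0, 1],
)

```text
clock: 12.85
position: [0.5508, -0.0163, 0.0465]
tcp_rot: [[-0.257, 0.966, -0.0], [0.966, 0.257, -0.0], [-0.0, -0.0, -1.0]]
wrist_force: [0.6, -5.2, 2.1]
width: 0.004
grasp_force: 2.7
```

Emit:
move_arm(
  series=[0.0004, 0.0001, 0, 0, 0, 0, 1, 0, 0, 0, 0, 0, 0, 1],
)

```text
clock: 13.1
position: [0.5509, -0.0163, 0.0464]
tcp_rot: [[-0.257, 0.966, -0.001], [0.966, 0.257, -0.0], [-0.0, -0.001, -1.0]]
wrist_force: [-0.2, -4.7, 2.9]
width: 0.001
grasp_force: 2.7
```

Emit:
move_arm(
  series=[0.0004, 0.0001, 0, 0, 0, 0, 1, 0.0004, 0.0001, 0, 0, 0, 0, 1],
)

```text
clock: 13.35
position: [0.5512, -0.0162, 0.0464]
tcp_rot: [[-0.257, 0.966, -0.001], [0.966, 0.257, -0.0], [-0.0, -0.001, -1.0]]
wrist_force: [-2.4, -6.3, 2.3]
width: 0.004
grasp_force: 2.8
```

Emit:
move_arm(
  series=[0.0004, 0.0001, 0, 0, 0, 0, 1, 0, 0, 0, 0, 0, 0, 1],
)

```text
clock: 13.6
position: [0.5514, -0.0162, 0.0464]
tcp_rot: [[-0.257, 0.966, -0.001], [0.966, 0.257, -0.0], [-0.0, -0.001, -1.0]]
wrist_force: [-1.4, -6.5, 3.3]
width: 0.003
grasp_force: 2.8
```

The push holds under drag both ways, so it bears on both pins. I'll centre the load briefly, then back straight off and up.

Emit:
move_arm(
  series=[-0.0005, -0.0001, 0, 0, 0, 0, 1, -0.0005, -0.0001, 0, 0, 0, 0, 1, 0, 0, 0, 0, 0, 0, 1, 0, 0, 0, 0, 0, 0, 1],
)

```text
clock: 14.1
position: [0.5512, -0.0162, 0.0465]
tcp_rot: [[-0.257, 0.966, -0.0], [0.966, 0.257, -0.0], [-0.0, -0.0, -1.0]]
wrist_force: [1.8, -4.6, 0.7]
width: -0.004
grasp_force: 2.7
```

Emit:
move_arm(
  series=[0.0002, -0.0008, 0, 0, 0, 0, 1, 0.0004, -0.0016, 0, 0, 0, 0, 1, 0.0021, -0.0081, 0, 0, 0, 0, 1, 0, 0, 0.04, 0, 0, 0, 1, 0, 0, 0.09, 0, 0, 0, 1, 0, 0, 0.06, 0, 0, 0, 1, 0, 0, 0, 0, 0, 0, 1],
)

```text
clock: 14.98
position: [0.5539, -0.0225, 0.1632]
tcp_rot: [[-0.257, 0.966, 0.005], [0.966, 0.257, -0.0], [-0.002, 0.004, -1.0]]
wrist_force: [-0.1, -0.5, -0.6]
width: -0.001
grasp_force: 0.0
```

```bash
python3 - <<'E'
from m import *
st()
p,d=ctrl.camera('scene');e,q=meas('scene',p,d,(335,199),18);q[:2]-=[.0009,.0011]
r=q[:2]-[.542,.0257];print(e,q,'jig x,y',r@[-.257,.9665],r@[-.9665,-.257])
t=np.array([.5757,-.105])
c=np.array([.542,.0257])
for n,x in (('above',-.105),('end',-.195)): print(n,c+x*np.array([-.252,.968]))
E
```

```text
clock 14.975
position [0.5539, -0.0225, 0.1632]
tcp_rot [[-0.2571, 0.9664, 0.0047], [0.9664, 0.2571, -0.0004], [-0.0016, 0.0044, -1.0]]
wrist_force [-0.1043, -0.5175, -0.6417]
width -0.0006
grasp_force 0.0
((334.9073486328125, 198.56687927246094), (19.6447696685791, 24.078336715698242), 96.03242492675781) [0.54249553 0.02412975 0.063     ] jig x,y -0.0016449933899198809 -7.537763732957259e-05
above [ 0.56846 -0.07594]
end [ 0.59114 -0.16306]
```

Emit:
move_arm(
  series=[0.0134, -0.0494, 0, 0, 0, 0, 1, 0.0134, -0.0494, 0, 0, 0, 0, 1, 0, 0, -0.046, 0, 0, 0, 1, 0, 0, -0.046, 0, 0, 0, 1, 0, 0, 0, 0, 0, 0, 1],
)

```text
clock: 15.65
position: [0.5674, -0.0814, 0.1022]
tcp_rot: [[-0.257, 0.966, -0.006], [0.966, 0.257, 0.001], [0.003, -0.005, -1.0]]
wrist_force: [0.0, 0.0, 0.3]
width: -0.001
grasp_force: 0.0
```

Emit:
move_arm(
  series=[0.0024, -0.0094, 0.0007, 0, 0, 0, 1, 0.0024, -0.0094, 0.0007, 0, 0, 0, 1, 0.0024, -0.0094, 0.0007, 0, 0, 0, 1, 0.0024, -0.0094, 0.0007, 0, 0, 0, 1, 0, 0, 0, 0, 0, 0, 1],
)

```text
clock: 16.27
position: [0.5749, -0.1047, 0.1072]
tcp_rot: [[-0.257, 0.967, 0.0], [0.967, 0.257, -0.0], [-0.0, 0.0, -1.0]]
wrist_force: [-0.3, 0.9, 0.1]
width: 0.003
grasp_force: 0.0
```

Emit:
move_arm(
  series=[0.0024, -0.0092, -0.0018, 0, 0, 0, 1, 0.0024, -0.0092, -0.0025, 0, 0, 0, 1, 0.0024, -0.0092, -0.0032, 0, 0, 0, 1, 0.0021, -0.0079, -0.0058, 0, 0, 0, 1, 0.0021, -0.0079, -0.0058, 0, 0, 0, 1, 0.0021, -0.0079, -0.0058, 0, 0, 0, 1, 0, 0, 0, 0, 0, 0, 1],
)

```text
clock: 17.15
position: [0.5828, -0.1352, 0.0916]
tcp_rot: [[-0.257, 0.966, -0.0], [0.966, 0.257, 0.0], [0.0, -0.0, -1.0]]
wrist_force: [0.2, 0.7, 0.3]
width: 0.001
grasp_force: 0.0
```

Emit:
move_arm(
  series=[0.0015, -0.0059, -0.008, 0, 0, 0, 1, 0.0015, -0.0059, -0.008, 0, 0, 0, 1, 0.0015, -0.0059, -0.008, 0, 0, 0, 1, 0, 0, 0, 0, 0, 0, 1],
)

```text
clock: 17.65
position: [0.5853, -0.1457, 0.0769]
tcp_rot: [[-0.257, 0.966, -0.001], [0.966, 0.257, 0.0], [0.001, -0.001, -1.0]]
wrist_force: [-0.3, -0.3, 0.3]
width: 0.001
grasp_force: 0.0
```

Emit:
move_arm(
  series=[0.0007, -0.0025, -0.0062, 0, 0, 0, 1, 0.0007, -0.0025, -0.0062, 0, 0, 0, 1, 0.0007, -0.0025, -0.0062, 0, 0, 0, 1, 0.0002, -0.0009, -0.0033, 0, 0, 0, 1, 0, 0, 0, 0, 0, 0, 1],
)

```text
clock: 18.27
position: [0.5869, -0.1506, 0.0642]
tcp_rot: [[-0.257, 0.966, -0.0], [0.966, 0.257, 0.0], [0.0, -0.0, -1.0]]
wrist_force: [-0.2, -0.4, 0.0]
width: -0.001
grasp_force: 0.0
```

```bash
python3 - <<'E'
from m import *
st()
p,d=ctrl.camera('scene');cv2.imwrite('pics/s4.png',cv2.resize(p[100:260,220:440,::-1],None,fx=3.5,fy=3.5,interpolation=cv2.INTER_CUBIC))
E
```

```text
clock 18.275
position [0.5869, -0.1506, 0.0642]
tcp_rot [[-0.2571, 0.9664, -0.0003], [0.9664, 0.2571, 0.0001], [0.0002, -0.0002, -1.0]]
wrist_force [-0.2299, -0.3935, 0.0345]
width -0.0008
grasp_force 0.0
```

View pics/s4.png

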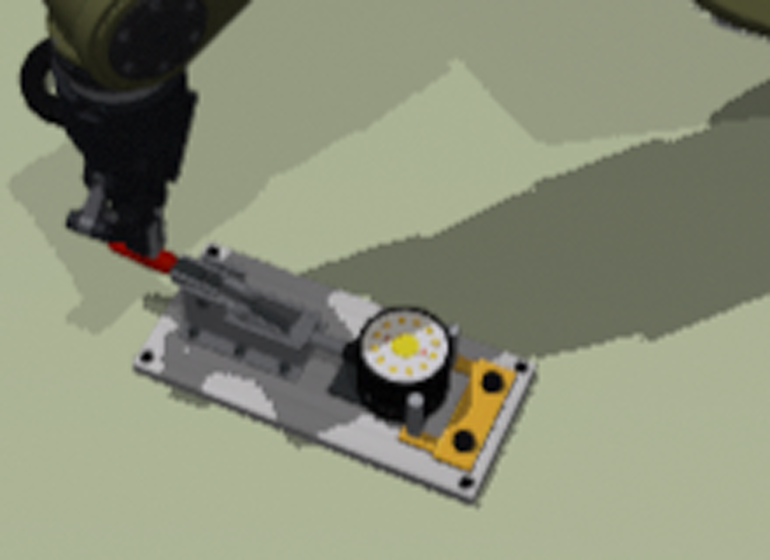

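The handle is nearly flat at about (140,255), the module looks seated against the pins, and the rubber tip is out. I'll press the last bit down to the stop.

Emit:
move_arm(
  series=[0, 0, -0.0033, 0, 0, 0, 1, 0, 0, 0, 0, 0, 0, 1],
)

```text
clock: 18.58
position: [0.5869, -0.1505, 0.0624]
tcp_rot: [[-0.257, 0.966, -0.0], [0.966, 0.257, 0.0], [0.0, -0.0, -1.0]]
wrist_force: [-0.1, 0.1, 0.4]
width: 0.003
grasp_force: 0.0
```

Emit:
move_arm(
  series=[0, 0, -0.0017, 0, 0, 0, 1, 0, 0, 0, 0, 0, 0, 1],
)

```text
clock: 18.82
position: [0.587, -0.1506, 0.0617]
tcp_rot: [[-0.257, 0.966, 0.0], [0.966, 0.257, -0.0], [-0.0, 0.0, -1.0]]
wrist_force: [-0.8, -0.2, 2.8]
width: -0.006
grasp_force: 1.2
```

Emit:
move_arm(
  series=[0, 0, -0.0013, 0, 0, 0, 1, 0, 0, 0, 0, 0, 0, 1],
)

```text
clock: 19.08
position: [0.5871, -0.1507, 0.0614]
tcp_rot: [[-0.257, 0.966, 0.001], [0.966, 0.257, -0.0], [-0.0, 0.001, -1.0]]
wrist_force: [-2.8, 1.1, 8.1]
width: -0.002
grasp_force: 4.2
```

That is the hard stop. I'll lift off and check.

Emit:
move_arm(
  series=[0, 0, 0.01, 0, 0, 0, 1, 0, 0, 0.06, 0, 0, 0, 1, 0, 0, 0.09, 0, 0, 0, 1, 0, -0.08, 0.05, 0, 0, 0, 1, 0, -0.08, 0, 0, 0, 0, 1, 0, 0, 0, 0, 0, 0, 1, 0, 0, 0, 0, 0, 0, 1],
)

```text
clock: 19.95
position: [0.5868, -0.2461, 0.1864]
tcp_rot: [[-0.257, 0.966, -0.001], [0.966, 0.257, 0.001], [0.001, -0.0, -1.0]]
wrist_force: [-0.2, 1.0, -0.2]
width: -0.001
grasp_force: 0.0
```

```bash
python3 - <<'E'
from m import *
st()
p,d=ctrl.camera('scene');e,q=meas('scene',p,d,(335,199),18);q[:2]-=[.0009,.0011]
r=q[:2]-[.542,.0257];print(e,q,'jig x,y',r@[-.257,.9665],r@[-.9665,-.257])
P=cloud('scene',d);h=cv2.cvtColor(p,cv2.COLOR_RGB2HSV).astype(int);m=((h[...,0]<6)|(h[...,0]>174))&(h[...,1]>120);m[:,:235]=0;m[:130]=0;m[200:]=0;m[:,300:]=0
Q=P[m];print(len(Q),np.nanpercentile(Q,[2,50,98],0)); x=(Q[:,:2]-[.576,-.105])@[-.252,.968]; print(np.nanpercentile(x,[2,98]))
a=cv2.resize(p[135:255,235:385,::-1],None,fx=5,fy=5,interpolation=cv2.INTER_CUBIC);cv2.imwrite('pics/s5.png',a)
E
```

```text
clock 19.95
position [0.5868, -0.2461, 0.1864]
tcp_rot [[-0.257, 0.9664, -0.0006], [0.9664, 0.257, 0.0005], [0.0006, -0.0004, -1.0]]
wrist_force [-0.1756, 0.9995, -0.1649]
width -0.0011
grasp_force 0.0
((335.1654968261719, 198.49769592285156), (20.47490692138672, 24.18928337097168), 91.53031921386719) [0.54200066 0.02445064 0.063     ] jig x,y -0.0012076780816092365 0.000320443343008181
114 [[ 0.58000673 -0.17317248  0.05407799]
 [ 0.59159082 -0.15012052  0.05876921]
 [ 0.59986889 -0.1307574   0.06321439]]
[-0.07049179 -0.02731182]
```

View pics/s5.png

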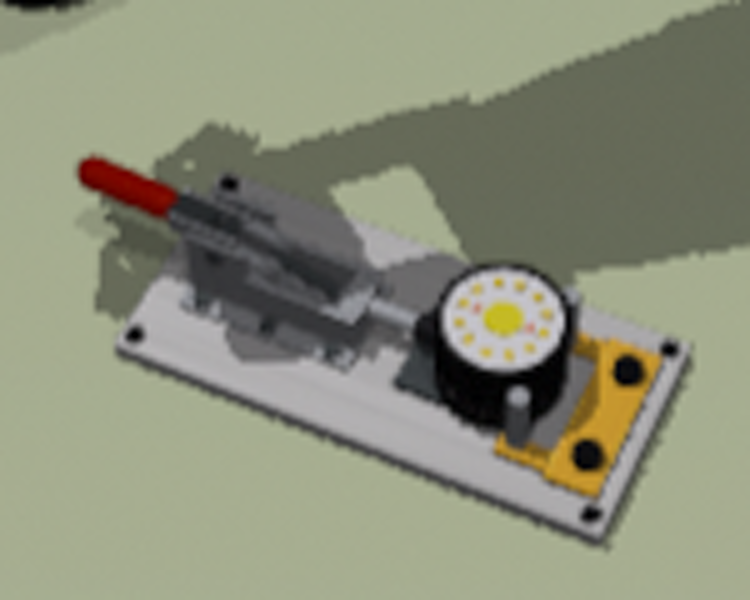

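The handle lies flat, from (90,170) to (175,195), and the tip bears on the module at (425,330). The module sits against both pins at the seated position measured earlier, and the robot is clear. Handing in.

```bash
python3 -c "
from cell import ctrl
print(ctrl.job_done())"
```

```text
the job is handed in; nothing more can be done
None
```

I handed the job in at about 20 s: the module stands LED side up on the land against both pins, held by the clamp's rubber tip with the handle at its closed stop and the arm clear; no verdict came back, and the pin contact is judged from wrist force and camera only.

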